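Close a split suppository mould with a one-hand bar clamp

ROBOT

A 6-joint arm with a two-finger parallel gripper is mounted at the origin on the work surface. World frame = base frame: x ahead of the robot, y to its left, z up, the work surface at z = 0. Lengths are in m, angles in rad, forces in N, time in s.
With the tool pointing down it reaches from about 0.3 to 0.85 m from the base axis. Payload 4.2 kg.
Tool frame: the origin (TCP) lies where the fingers leave the gripper's body, on its centre line; the fingertips stand 78 mm ahead of it and the grasp point (between the pads) lies 60 mm ahead of it; z points along the fingers, y is the line along which they close (so a half turn about z gives the same grasp; the last joint's range is limited). The gripper opens to 91 mm and grips with 3 to 60 N. Pads are 32 mm wide; open, the fingers measure 118 mm over their backs; the gripper's body (76 mm by 178 mm) begins 60 mm behind the grasp point.
Start: joints at [1.284, 0.32, 1.565, -0, 1.257, -0.02], TCP at [0.152, 0.555, 0.292] pointing down, gripper open.
Joint ranges: [-3.11, 3.11], [-0.84, 2.01], [0.21, 2.61], [-1.34, 4.49], [0.05, 2.63], [-2.56, 2.56]. Speed limits (rad/s): [2.57, 2.57, 3.14, 3.14, 3.14, 3.14].

INTERFACE

Orientations are given as a rotation vector (axis times angle).
In Python, from workcell import manip gives the robot as it stands. The module is installed in compiled form; this text tells all that it offers.
- The arm moves only by the tool apply_moves, never from a script. Its argument "series" is a list of rows, each a list of 7 numbers: the shift along the tool's x, y, z in m, then the turn, a rotation vector about the tool's x, y, z in degrees, then the closure, from -1 (fully open) to 1 (shut). In form: [[x, y, z, ax, ay, az, jaw], ...]. A call has 1 to 12 rows; each row is the pose to reach, as a shift and turn from the pose commanded when the call began, along the tool's axes at that moment; what a row does not reach only later rows make up. A row lasts 1/10 s, in which the tool goes at most 50 mm and 8.59 degrees, less where a joint would pass 70% of its speed; a pose out of reach is approached as far as the arm can. A call with a gripper value outside its range is refused whole. The fingers move at their own pace and stop on an object; "squeeze" is the grip in N (left out, the last holds). Time passes only in rows, so rows that repeat a pose let the fingers close. It gives the time, the measured TCP pose, the force, the opening and the grip force at its end, in the units of the state.
- manip.sense(): the state, without advancing time (a new reading comes with each control period).
- manip.capture(name): name is "side" or "top"; returns a dict with "frame" (400x640x3 uint8, red, green, blue), "fovy" (degrees; the focal length in pixels is half the picture's height over the tangent of half this angle, whatever the lens; pixels are square), "cx", "cy" (the principal point, pixels), "T" (4x4, takes a point from camera to world coordinates). Camera axes: x right, y down, z forward; pixel columns grow to the right and rows downward; lengths in m; the calibration is good to about 2 mm. A picture is of the moment at which its call begins. There is no depth.
- manip.hand_in(): hands the job in; it is judged then, once.
Trained networks look in the newest picture that a camera, given by its name, has taken for a name from the list of things; names that differ only in an ending like _2 or _b are one class to them, and where a whole thing is asked for, a point or a joint stands for the part that bears it (a point fixed in the world has none). Each returns a list of dicts, best first, with "confidence" (0 to 1); they miss things now and then, are a little off and sometimes report something else, mostly with a low value. They report only what shows in the picture. A call takes as long as a camera call. They do not tell look-alikes from the thing itself.
- manip.boxes_of(camera, target): "bbox" ([left, top, width, height] in pixels, round what is visible of it).
The state is a dict: "clock": time; "joints": joint angles; "dq": joint speeds; "joint_efforts": joint torques, N m; "tool_pos": TCP position; "tool_rot": TCP orientation; "contact_force": force on the tool from outside, world axes, zero at the start; "wrist_torque": the same for the moment, N m; "opening": finger opening in m; "grasp_force": force on a finger pad.
Only numpy, scipy, OpenCV 4.12 (cv2) and the standard library are available. Lean on these libraries where they do the work, as an engineer would, in place of code of your own. Each camera call takes 0.05 s, during which the arm holds its last target. There are 200 camera calls.

TASK

Ready the split suppository mould for pouring: stand the loose aluminium half in the steel drip tray beside the half already there, mouths up, cavities facing cavities, ends in line. Then pump the trigger of the one-hand bar clamp lying round the tray until its rubber pads press the halves shut with about 20 newtons (over 40 dents the soft aluminium). The clamp keeps its pressure only while squeezed: finish still holding the trigger squeezed and the mould shut, leaving the other things on the counter alone.

Things in the scene. Friction and masses are not known exactly. Their poses are not given: they have to be found in the camera images.
- clamp: One-hand bar clamp (0.7 kg, loose) lying on its side. Origin on the counter in its black head (54 x 44 mm, 32 high), under the bar (16 x 6 mm, 16 mm up). x: along the bar to the end jaw; y: the side to which both jaws stick out (to y = 88 mm, 12 to 34 mm above the counter); z up. The pistol grip sticks out to y = -111 mm, x = -26 to -3 mm, up to 30 mm high; the trigger lies on its +x side.
- grip_point (a point): Where a hand squeezes: clamp x = 6.5, y = -60 mm, 18 mm up, midway between the back of the pistol grip (x = -26) and the front of the released trigger (x = 41). The two measure 67 mm along x here released, 43 mm fully squeezed. Squeeze here: the spring takes 4 N, about 7.5 N moves the free bar, each newton more puts 2 N on the pads (14 N: 13, 18 N: 21, 24 N: 34, 30 N: too much).
- trigger (a joint): Grey lever, 10 thick, 26 high, 3 to 29 mm up, clamp y = -35 to -100 mm, with a 20 mm round swell at y = -60; hinged at clamp x = 21.5, y = 2. 0: released (sprung back), 0.385 rad: fully squeezed. A full stroke draws the bar some 5.6 mm (one tooth); its first half may be idle. Let it spring fully back; the bar stays, its brake holds 6 N. The clamp may creep 5 mm and turn 4 degrees a stroke.
- clamp_bar (a joint): How far bar and end jaw have been drawn to the head, m (0 to 0.05; starts at 0 to 0.012). Clear space between the pads: 72 mm less this; the two halves are 40 mm thick together, so the shut mould is touched at about 0.032 and pressed with about 12 N per further mm.
- pad_head: Black rubber pad on the head's jaw, 10 thick x 36 (y) x 26 mm; origin at its centre, at clamp x = 23, y = 70 mm, 25 mm up; its face is at clamp x = 28 mm. It gives 1 mm per 24 N.
- pad_end: The same pad on the end jaw, facing the head; origin at its centre, face 5 mm from it towards the head; it moves with the bar.
- drip_tray: Shallow stainless tray fixed on the counter between the jaws, 98 (x) x 73 (y) mm, rim 7 mm high and 3 mm thick, floor 3 mm above the counter (inside 92 x 67 mm). Origin under its centre, axes as the clamp's at the start (its centre is at clamp x = 64, y = 70 mm).
- mould_set: Aluminium mould half, loose, standing in the tray near the end jaw: 20 (x) x 62 (y) x 50 mm (z). Origin at the centre of its underside. Its +x face, towards the head's jaw, has four upright torpedo-shaped half cavities, open at the top (pouring mouths: this top edge is scalloped), and two thin steel pins. Its plain back (-x) looks to the end jaw.
- mould_set_face (a point): Middle of the cavity face of the half in the tray, 25 mm above its underside.
- mould_loose: The other mould half, also 20 x 62 x 50 mm, 0.15 kg, standing upright, mouths up, on the counter left or right of the clamp, turned any way. Origin at the centre of its underside; its cavity face looks to +x; z up. Its ends, 62 mm apart along y, can be taken from above. Its place in the tray, between head pad and other half, is about 38 mm wide.
- mould_loose_face (a point): Middle of the cavity face of the loose half, 25 mm above its underside.
- ointment_jar: White ointment jar with lid, 60 mm across, 55 mm high; leave alone.
- measure_cup: Clear measuring cup, 38 mm across, 42 mm high, beside the clamp's bar behind the head; leave alone.
- tweezers: Steel tweezers, 130 mm long, 6 mm high, lying beyond the end jaw; leave alone.
- amber_bottle: Amber glass bottle, 54 mm across, 105 mm high; leave alone.
- mortar: White porcelain mortar, 104 mm across, 55 mm high; leave alone.
- spatula: Ointment spatula with wooden handle, 185 mm long; leave alone.
- carton: Paper carton, 45 x 95 x 30 mm; leave alone.
There are look-alikes about, which are no part of the job. What is shaped like the mould_set but green or yellow is not meant. What is shaped like the mould_loose but brown is not meant.

How it is judged:
By the outcome, as a careful person would: the job done as asked, in the order asked, and still so for the second after the job is handed in, while the arm keeps its last pose, push and grip.
It also fails if it takes over 72 s, if anything falls off the work surface, if the arm or the gripper's body presses on something with over 40 N, if the wrist force passes 120 N, or if a joint passes its speed limit or range.

## Working session

There is one attempt and no reset: what is moved stays moved. The work goes in short steps, Python scripts to look and compute and a tool call to move; the robot and the scene stay as the last step left them, time stands still between calls to the robot, and variables do not carry over. Pictures are saved under pics/ and viewed, at most 10 in all, crops included, and the job is handed in when it is done.

Besides the shell and the picture viewer there is one more tool, called in YAML: its name, and indented under it one key for each argument. apply_moves: Moves the arm, as the interface text tells. Its arguments: {"type":"object","properties":{"series":{"type":"array"},"squeeze":{"type":"number"}},"required":["series"]}

```bash
mkdir -p pics; cat > h.py <<'E'
import numpy as np, cv2, json
from workcell import manip
from scipy.spatial.transform import Rotation as R
def cam(n):
    c=manip.capture(n); f=200/np.tan(np.radians(c['fovy'])/2)
    return c,f
def ray(c,f,u,v,z):
    T=np.array(c['T']); d=T[:3,:3]@np.array([(u-c['cx'])/f,(v-c['cy'])/f,1]); o=T[:3,3]
    return o+d*(z-o[2])/d[2]
def proj(c,f,p):
    T=np.array(c['T']); q=T[:3,:3].T@(np.array(p)-T[:3,3]); return c['cx']+f*q[0]/q[2],c['cy']+f*q[1]/q[2]
def save(c,n): cv2.imwrite('pics/'+n,cv2.cvtColor(np.array(c['frame']),cv2.COLOR_RGB2BGR))
E
python3 - <<'E'
from h import *
for n in ['top','side']:
    c,f=cam(n); save(c,n+'1.png'); print(n,f,c['cx'],c['cy'],np.round(c['T'],3).tolist())
    for t in ['clamp','trigger','pad_head','pad_end','drip_tray','mould_set','mould_loose']:
        print(t,[(np.round(b['bbox']).tolist(),round(b['confidence'],2)) for b in manip.boxes_of(n,t)])
s=manip.sense();print(s)
E
```

```text
top 406.2643483347541 321.8403195721212 197.65039255005811 [[0.005, -0.993, 0.12, 0.449], [-1.0, -0.007, -0.012, 0.052], [0.013, -0.12, -0.993, 1.274], [0.0, 0.0, 0.0, 1.0]]
clamp [([296.0, 191.0, 77.0, 34.0], 0.75), ([293.0, 190.0, 85.0, 62.0], 0.63), ([424.0, 218.0, 21.0, 17.0], 0.45)]
trigger []
pad_head []
pad_end [([271.0, 145.0, 64.0, 8.0], 0.46), ([360.0, 190.0, 5.0, 14.0], 0.44), ([420.0, 216.0, 24.0, 15.0], 0.33)]
drip_tray [([335.0, 186.0, 31.0, 25.0], 0.87)]
mould_set [([352.0, 188.0, 5.0, 14.0], 0.59), ([364.0, 244.0, 11.0, 25.0], 0.55), ([348.0, 156.0, 20.0, 14.0], 0.49)]
mould_loose [([447.0, 189.0, 13.0, 18.0], 0.79), ([452.0, 240.0, 24.0, 24.0], 0.61), ([423.0, 217.0, 21.0, 18.0], 0.54)]
side 502.00728217945027 322.33533740460393 203.51921203202724 [[0.907, -0.294, 0.301, 0.232], [-0.421, -0.619, 0.663, -0.8], [-0.008, -0.728, -0.685, 0.922], [0.0, 0.0, 0.0, 1.0]]
clamp [([254.0, 199.0, 102.0, 72.0], 0.64)]
trigger [([268.0, 238.0, 32.0, 16.0], 0.66), ([322.0, 218.0, 13.0, 12.0], 0.32)]
pad_head [([322.0, 218.0, 11.0, 14.0], 0.61)]
pad_end [([336.0, 239.0, 16.0, 10.0]
[... 337 characters left out ...]
ck': 0.8, 'joints': array([ 1.28397173e+00,  3.19588021e-01,  1.56449419e+00, -1.04965580e-05,
        1.25740357e+00, -2.00254170e-02]), 'dq': array([-1.28309304e-03,  8.50920824e-05,  3.01292204e-04,  5.84098827e-04,
       -1.24606766e-04, -1.37735684e-03]), 'joint_efforts': array([-1.15865187e-03, -4.12299335e+01, -2.32219952e+01,  7.25106499e-02,
        3.76524101e-02, -2.55897891e-05]), 'tool_pos': array([0.15161415, 0.55465985, 0.29228509]), 'tool_rot': array([4.17836774e-01, 3.11365576e+00, 1.63507252e-04]), 'contact_force': array([ 0.55914224,  0.16867378, -0.27781318]), 'wrist_torque': array([0.02710278, 0.0176924 , 0.00240926]), 'grasp_force': 0.0, 'opening': 0.09170044857830542}
```

```bash
python3 - <<'E'
import cv2,numpy as np
a=cv2.imread('pics/top1.png')[125:285,265:485]; b=cv2.imread('pics/side1.png')[190:400,240:440]
a=cv2.resize(a,(800,582),interpolation=3);cv2.imwrite('pics/a.png',a)
cv2.imwrite('pics/b.png',cv2.resize(b,(571,600),interpolation=3))
E
```

```text
(no output)
```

View pics/a.png

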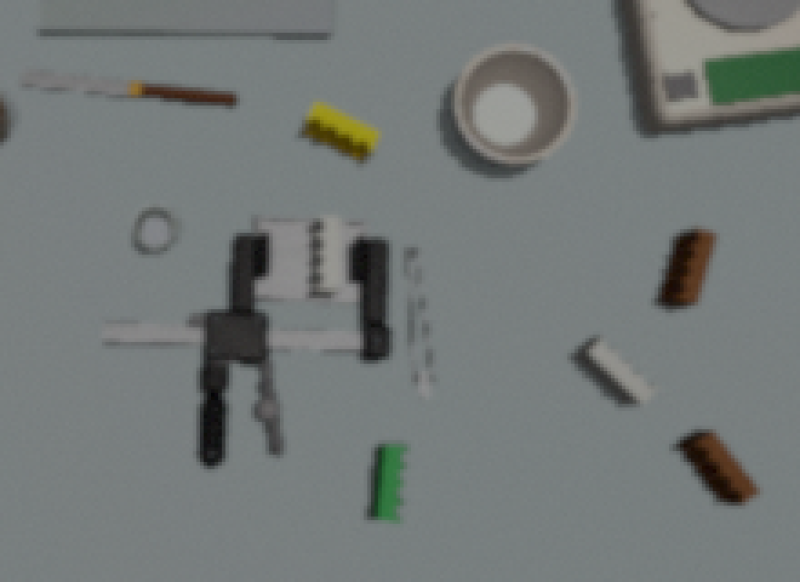

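View pics/b.png

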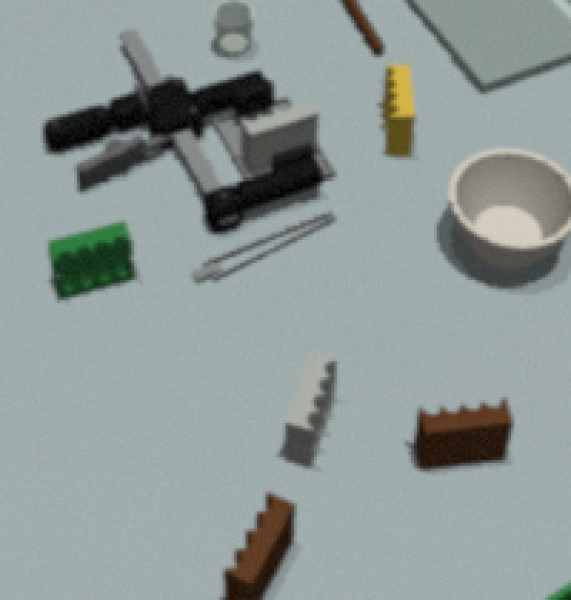

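The pictures show the following:
- **Clamp:** the head is at about px (330,217) in the top view, with clamp x pointing along world −y.
- **Tray:** about (350,197).
- **Set half:** about (354,195).

Three things share the loose half's shape. The brown ones at (453,198) and (462,254) are look-alikes. The plain aluminium one at (434,227) is meant, since it has the right colour and isn't brown. In the side view its scallops face right, toward +x/−y. The green and yellow pieces are look-alikes of the set half.

Next I fit models to get accurate poses.

```bash
cat >> h.py <<'E'
from scipy.optimize import minimize
def P(c,f,p):
    T=np.array(c['T']); q=(np.asarray(p)-T[:3,3])@T[:3,:3]; return np.c_[c['cx']+f*q[:,0]/q[:,2],c['cy']+f*q[:,1]/q[:,2]]
def corners(b): return np.array([[x,y,z] for x in b[0:2] for y in b[2:4] for z in b[4:6]])
def place(pts,pose):
    c,s=np.cos(pose[2]),np.sin(pose[2]); return np.c_[pose[0]+c*pts[:,0]-s*pts[:,1],pose[1]+s*pts[:,0]+c*pts[:,1],pts[:,2]]
def hull(c,f,b,pose): return cv2.convexHull(P(c,f,place(corners(b),pose)).astype(np.float32))[:,0]
def render(c,f,boxes,pose,roi,ss=8):
    x0,y0,w,h=roi; m=np.zeros((h*ss,w*ss),np.uint8)
    for b in boxes:
        p=(hull(c,f,b,pose)+0.5-[x0,y0])*ss
        cv2.fillConvexPoly(m,np.round((p-.5)*16).astype(np.int32),255,shift=4)
    return cv2.GaussianBlur(cv2.resize(m,(w,h),interpolation=cv2.INTER_AREA)/255.,(0,0),.8)
def fit(views,boxes,pose0,wt=None):
    # views: (c,f,roi,soft mask)
    def cost(p): return sum((((render(c,f,boxes,p,r)-cv2.GaussianBlur(m,(0,0),.5))**2)).sum() for c,f,r,m in views)
    s=np.array([[0,0,0],[.012,0,0],[0,.012,0],[0,0,.15]])+pose0
    o=minimize(cost,pose0,method='Nelder-Mead',options=dict(initial_simplex=s,xatol=1e-4,fatol=1e-3)); return o.x,o.fun
def soft(c,roi,lo,hi,fn):
    x,y,w,h=roi; a=fn(np.array(c['frame'])[y:y+h,x:x+w].astype(float)); return np.clip((a-lo)/(hi-lo),0,1)
mm=lambda *b:[v/1000 for v in b]
CL=[mm(-27,27,-22,22,0,32),mm(-26,-3,-111,-20,2,30),mm(-4,18,20,88,12,34),mm(18,28,52,88,12,38)]
LO=[mm(-10,10,-31,31,0,50)]
E
cat > fit1.py <<'E'
from h import *
import pickle
C={n:cam(n) for n in ['top','side']}
ct,ft=C['top'];cs,fs=C['side']
mean=lambda a:a.mean(2)
r1=(418,210,34,32);r2=(335,305,30,52)
print('top bg/obj',np.percentile(mean(np.array(ct['frame'])[210:242,418:452]),[2,30,50,90,98]),'side',np.percentile(mean(np.array(cs['frame'])[305:357,335:365]),[2,30,50,90,98]))
print('clamp top',np.percentile(mean(np.array(ct['frame'])[185:255,310:345]),[2,10,50,90]),np.percentile(mean(np.array(cs['frame'])[210:250,254:336]),[2,10,50,90]))
sat=lambda a:a.max(2)-a.min(2)
print('sat',np.percentile(sat(np.array(ct['frame'])[210:242,418:452].astype(float)),[2,10,50,90]),np.percentile(sat(np.array(cs['frame'])[305:357,335:365].astype(float)),[2,10,50,90]))
print(ray(ct,ft,434,227,.04))
print(ray(ct,ft,330,217,.03), ray(ct,ft,350,197,.007))
pickle.dump({k:(dict(T=v[0]['T'],cx=v[0]['cx'],cy=v[0]['cy'],frame=np.array(v[0]['frame'])),v[1]) for k,v in C.items()},open('C.pkl','wb'))
E
python3 fit1.py
```

```text
top bg/obj [ 54.33333333 124.         125.         127.         142.66666667] side [ 68.         165.23333333 167.33333333 170.66666667 172.66666667]
clamp top [ 18.33333333  38.33333333 121.66666667 126.33333333] [  6.          16.         103.         168.33333333]
sat [2.  4.  6.  7.3] [ 2.  4. 13. 14.]
[ 0.51054674 -0.30487532  0.04      ]
[0.53974273 0.01162833 0.03      ] [ 0.6048425  -0.05185462  0.007     ]
```

```bash
cat > fit2.py <<'E'
from h import *
import pickle
C=pickle.load(open('C.pkl','rb'));ct,ft=C['top'];cs,fs=C['side']
dark=lambda a:-a.mean(2)
rel=lambda a:(a[...,0]-a[...,2])/(a.mean(2)+1)
r1=(418,210,34,32);r2=(335,308,30,48)
for c,r in((ct,r1),(cs,r2)):
    a=np.array(c['frame'])[r[1]:r[1]+r[3],r[0]:r[0]+r[2]].astype(float); print(np.percentile(rel(a),[1,5,20,50,80,90,95,99]).round(3))
v=[(cs,fs,r2,soft(cs,r2,-.07,-.0,rel))]
pl,e=fit(v,LO,[.51,-.305,-.8]);print('loose side',pl,e)
v2=[(ct,ft,r1,soft(ct,r1,-.045,-.0,rel))]
p2,e=fit(v2,LO,pl);print('loose top',p2,e)
q1=(305,180,40,78);q2=(250,208,86,40)
vt=(ct,ft,q1,soft(ct,q1,-75,-45,dark))
pc,e=fit([vt],CL,[.54,.012,-1.57]);print('clamp top',pc,e)
def ov(c,f,boxes,pose,img,roi,s,col):
    for b in boxes: cv2.polylines(img,[np.round((hull(c,f,b,pose)+.5-roi[:2])*s).astype(int)],True,col,1)
def big(c,roi,s): x,y,w,h=roi; return cv2.resize(c['frame'][y:y+h,x:x+w][...,::-1],(w*s,h*s),interpolation=2)
A=(300,182,74,80);ia=big(ct,A,7);ov(ct,ft,CL,pc,ia,A,7,(0,0,255))
ov(ct,ft,[mm(15,113,33.5,106.5,0,7)],pc,ia,A,7,(0,255,0))
ib=big(ct,r1,8);ov(ct,ft,LO,p2,ib,r1,8,(0,0,255)); ov(ct,ft,LO,pl,ib,r1,8,(0,255,0))
ic=big(cs,r2,5);ov(cs,fs,LO,pl,ic,r2,5,(0,255,0)); ov(cs,fs,LO,p2,ic,r2,5,(0,0,255))
im=np.zeros((560,518+272,3),np.uint8);im[:560,:518]=ia;im[:256,518:]=ib;im[260:500,518:668]=ic
cv2.imwrite('pics/c.png',im)
E
python3 fit2.py
```

```text
[-0.068 -0.063 -0.056 -0.048 -0.031  0.028  0.038  0.053]
[-0.09  -0.085 -0.082 -0.071  0.012  0.019  0.027  0.041]
loose side [ 0.51239256 -0.30391607 -0.73455664] 5.710259942012458
loose top [ 0.51098378 -0.30889999 -0.7431691 ] 8.168277048791769
clamp top [ 0.53931942  0.01542623 -1.60300612] 52.02375347965207
```

View pics/c.png

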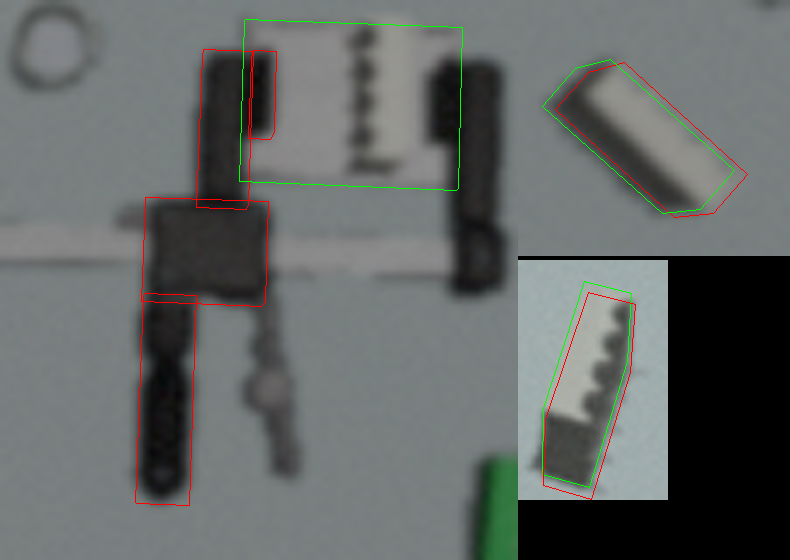

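The enlarged crop confirms it: aluminium, scallops on the upper-right (+x,−y) side, and both fits agree. Now I plan the pick.

```bash
cat >> h.py <<'E'
def go(gx,gy,gz,yawy,quiet=False):
    """grasp point target, angle of tool y axis (mod pi) -> shift, turn in tool frame"""
    s=manip.sense(); R0=R.from_rotvec(s['tool_rot']); best=None
    for k in (0,np.pi):
        a=yawy+k; y=np.array([np.cos(a),np.sin(a),0]); z=np.array([0,0,-1.]); x=np.cross(y,z)
        r=(R0.inv()*R.from_matrix(np.c_[x,y,z])).as_rotvec(degrees=True)
        if best is None or np.linalg.norm(r)<np.linalg.norm(best): best=r
    d=R0.inv().apply(np.array([gx,gy,gz+.06])-s['tool_pos'])
    print('shift',d.round(4),'turn',best.round(2),'j6',s['joints'][5].round(2),'clock',s['clock'])
E
python3 - <<'E'
from h import *
import pickle
C=pickle.load(open('C.pkl','rb'));ct,ft=C['top']
for u,v in((352,185.3),(352,205.2),(358.7,185.3),(358.7,205.2)): print('set top corner',ray(ct,ft,u-.5,v-.5,.05).round(4))
for u,v in((300+272/7,182+95/7),(300+428/7,182+103/7)): print('pad faces',ray(ct,ft,u-.5,v-.5,.034).round(4))
s=manip.sense();M=R.from_rotvec(s['tool_rot']).as_matrix();print(M.round(2))
go(.5117,-.3064,.16,np.pi/2-.739)
E
```

```text
set top corner [ 0.6371 -0.053   0.05  ]
set top corner [ 0.576  -0.0528  0.05  ]
set top corner [ 0.6372 -0.0735  0.05  ]
set top corner [ 0.5762 -0.0732  0.05  ]
pad faces [ 0.6072 -0.0138  0.034 ]
pad faces [ 0.6042 -0.0825  0.034 ]
[[-0.96  0.26  0.  ]
 [ 0.26  0.96  0.  ]
 [-0.    0.   -1.  ]]
shift [-0.5744 -0.7357  0.0722] turn [ 1.000e-02 -0.000e+00  2.705e+01] j6 -0.02 clock 0.9
```

apply_moves:
  series:
    - [-0.574,-0.736,0,0,0,27,-1]
    - [-0.574,-0.736,0,0,0,27,-1]
    - [-0.574,-0.736,0,0,0,27,-1]
    - [-0.574,-0.736,0,0,0,27,-1]
    - [-0.574,-0.736,0,0,0,27,-1]
    - [-0.574,-0.736,0,0,0,27,-1]
    - [-0.574,-0.736,0,0,0,27,-1]
    - [-0.574,-0.736,0,0,0,27,-1]
    - [-0.574,-0.736,0,0,0,27,-1]
    - [-0.574,-0.736,0,0,0,27,-1]
    - [-0.574,-0.736,0,0,0,27,-1]
    - [-0.574,-0.736,0,0,0,27,-1]

```text
clock: 2.1
tool_pos: [0.3831, -0.0011, 0.2927]
tool_rot: [1.133, 2.929, 0.001]
contact_force: [1.5, 1.2, -0.2]
opening: 0.0915
grasp_force: 0.0
```

```bash
python3 -c "
from h import *
go(.5117,-.3064,.10,np.pi/2-.739)"
```

```text
shift [-0.3005 -0.1394  0.1328] turn [0.08 0.05 0.03] j6 -0.87 clock 2.1
```

apply_moves:
  series:
    - [-0.3,-0.139,0.05,0,0,0,-1]
    - [-0.3,-0.139,0.08,0,0,0,-1]
    - [-0.3,-0.139,0.08,0,0,0,-1]
    - [-0.3,-0.139,0.08,0,0,0,-1]
    - [-0.3,-0.139,0.08,0,0,0,-1]
    - [-0.3,-0.139,0.08,0,0,0,-1]
    - [-0.3,-0.139,0.13,0,0,0,-1]
    - [-0.3,-0.139,0.13,0,0,0,-1]
    - [-0.3,-0.139,0.13,0,0,0,-1]
    - [-0.3,-0.139,0.13,0,0,0,-1]

```text
clock: 3.1
tool_pos: [0.5112, -0.3035, 0.1624]
tool_rot: [-1.133, -2.929, -0.001]
contact_force: [0.0, 0.4, -0.2]
opening: 0.0915
grasp_force: 0.0
```

```bash
python3 -c "
from h import *
go(.5117,-.3064,.035,np.pi/2-.739)
c,f=cam('side');save(c,'side2.png');im=np.array(c['frame'])[230:390,260:440][...,::-1];cv2.imwrite('pics/d.png',cv2.resize(im,(675,600),interpolation=2))"
```

```text
shift [-0.0024 -0.0018  0.0674] turn [ 0.01 -0.04  0.04] j6 -1.39 clock 3.1
```

View pics/d.png

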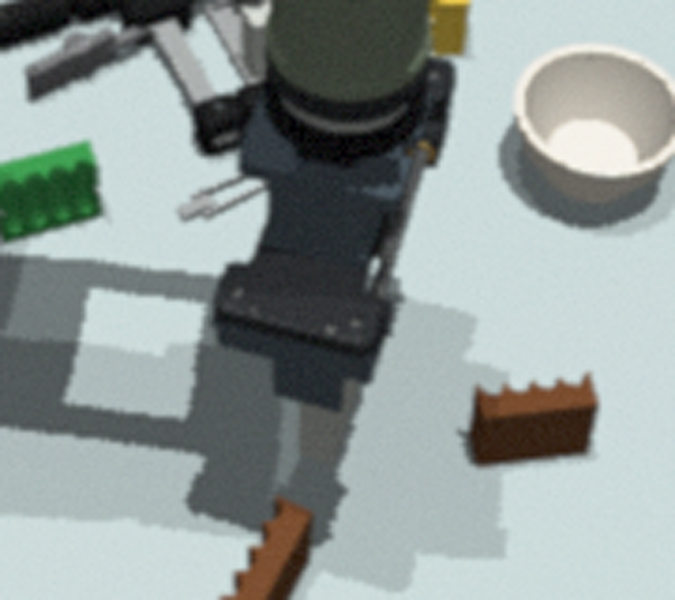

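apply_moves:
  series:
    - [-0.0024,-0.0018,0.0,0,0,0,-0.65]
    - [-0.0024,-0.0018,0.0,0,0,0,-0.65]
    - [-0.0024,-0.0018,0.03,0,0,0,-0.65]
    - [-0.0024,-0.0018,0.067,0,0,0,-0.65]
    - [-0.0024,-0.0018,0.067,0,0,0,-0.65]
    - [-0.0024,-0.0018,0.067,0,0,0,-0.2]
    - [-0.0024,-0.0018,0.067,0,0,0,-0.2]
    - [-0.0024,-0.0018,0.067,0,0,0,-0.2]
    - [-0.0024,-0.0018,0.067,0,0,0,-0.2]
    - [-0.0024,-0.0018,0.067,0,0,0,-0.2]
  squeeze: 15

```text
clock: 4.15
tool_pos: [0.5128, -0.3072, 0.0973]
tool_rot: [1.132, 2.926, -0.001]
contact_force: [-0.3, 1.1, 6.5]
opening: 0.0618
grasp_force: 14.9
```

apply_moves:
  series:
    - [0,0,-0.01,0,0,0,-0.2]
    - [0,0,-0.03,0,0,0,-0.2]
    - [0,0,-0.07,0,0,0,-0.2]
    - [0,0,-0.07,0,0,0,-0.2]
    - [0,0,-0.07,0,0,0,-0.2]

```text
clock: 4.65
tool_pos: [0.5119, -0.3067, 0.1664]
tool_rot: [1.133, 2.928, -0.0]
contact_force: [-0.1, 0.4, -1.2]
opening: 0.0622
grasp_force: 14.9
```

```bash
python3 -c "
from h import *
print(manip.sense()['contact_force'],manip.sense()['opening'])
go(.605,-.033,.105,np.pi/2-1.60)"
```

```text
[-0.13965554  0.44639118 -1.18551482] 0.0621725223767075
shift [0.1153 0.2651 0.0013] turn [ 0.07  0.09 49.38] j6 -1.39 clock 4.65
```

apply_moves:
  series:
    - [0.0,0.0,-0.025,0,0,8,-0.2]
    - [0.116,0.267,-0.025,0,0,50,-0.2]
    - [0.116,0.267,-0.025,0,0,50,-0.2]
    - [0.116,0.267,-0.025,0,0,50,-0.2]
    - [0.116,0.267,-0.025,0,0,50,-0.2]
    - [0.116,0.267,-0.025,0,0,50,-0.2]
    - [0.116,0.267,-0.025,0,0,50,-0.2]
    - [0.116,0.267,-0.025,0,0,50,-0.2]
    - [0.116,0.267,-0.025,0,0,50,-0.2]
    - [0.116,0.267,-0.025,0,0,50,-0.2]

```text
clock: 5.65
tool_pos: [0.6047, -0.0318, 0.1892]
tool_rot: [-2.264, -2.176, 0.004]
contact_force: [-0.4, -0.2, -1.1]
opening: 0.0627
grasp_force: 14.9
```

```bash
python3 -c "
from h import *
go(.6066,-.033,.042,np.pi/2-1.61)
c,f=cam('side');save(c,'side3.png');im=np.array(c['frame'])[150:280,250:410][...,::-1];cv2.imwrite('pics/e.png',cv2.resize(im,(738,600),interpolation=2))"
```

```text
shift [-0.001   0.0022  0.0871] turn [-0.15  0.03 -0.03] j6 -0.03 clock 5.65
```

View pics/e.png

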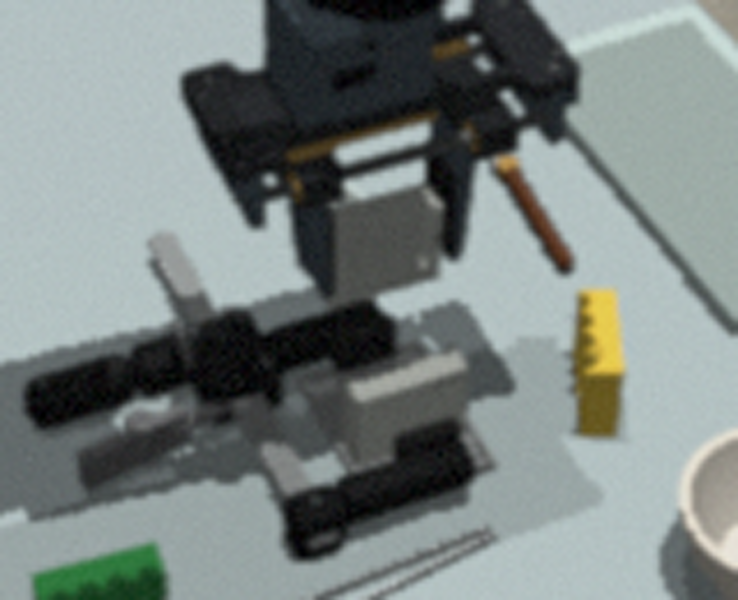

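The visible face of the held half looks plain, so I zoom in on it before lowering.

```bash
python3 -c "
import cv2,numpy as np
a=cv2.imread('pics/side3.png')[185:255,310:360]; a=cv2.resize(a,(400,560),interpolation=2)
b=cv2.imread('pics/side1.png')[310:355,335:362]; b=cv2.resize(b,(324,540),interpolation=2)
im=np.zeros((560,740,3),np.uint8); im[:,:400]=np.clip(a*1.8,0,255); im[:540,410:734]=b; cv2.imwrite('pics/f.png',im)"
```

```text
(no output)
```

View pics/f.png

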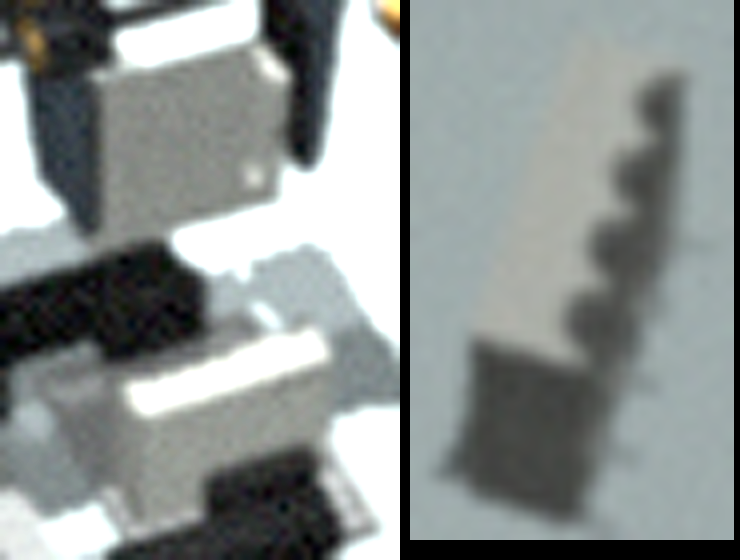

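The grey patch is the half's top and front in the gripper's shadow. Its back upper edge is a straight silhouette, so the scallops face the camera and the set half, as they should. I lower it.

apply_moves:
  series:
    - [-0.001,0.002,0.04,0,0,0,-0.2]
    - [-0.001,0.002,0.06,0,0,0,-0.2]
    - [-0.001,0.002,0.075,0,0,0,-0.2]
    - [-0.001,0.002,0.083,0,0,0,-0.2]
    - [-0.001,0.002,0.086,0,0,0,-0.2]
    - [-0.001,0.002,0.087,0,0,0,-0.2]
    - [-0.001,0.002,0.088,0,0,0,-0.2]
    - [-0.001,0.002,0.088,0,0,0,-0.2]

```text
clock: 6.5
tool_pos: [0.6079, -0.0323, 0.1029]
tool_rot: [2.265, 2.176, 0.002]
contact_force: [0.3, 0.2, -0.8]
opening: 0.0623
grasp_force: 14.9
```

apply_moves:
  series:
    - [0,0,0.001,0,0,0,-0.2]
    - [0,0,0.002,0,0,0,-0.2]
    - [0,0,0.003,0,0,0,-0.2]
    - [0,0,0.003,0,0,0,-0.2]
    - [0,0,0.003,0,0,0,-0.2]

```text
clock: 7.0
tool_pos: [0.6077, -0.032, 0.1003]
tool_rot: [2.265, 2.177, 0.001]
contact_force: [-1.1, 0.7, 5.1]
opening: 0.0623
grasp_force: 15.0
```

apply_moves:
  series:
    - [0,0,0,0,0,0,-0.54]
    - [0,0,0,0,0,0,-0.54]
    - [0.006,0,0,0,0,0,-0.54]
    - [0.006,0,0,0,0,0,-0.54]
    - [0.006,0,0,0,0,0,-0.2]
    - [0.006,0,0,0,0,0,-0.2]
    - [0.006,0,0,0,0,0,-0.2]
    - [0.003,0,-0.0005,0,0,0,-0.2]
    - [0.0,0,-0.0005,0,0,0,-0.2]
    - [-0.001,0,-0.0005,0,0,0,-0.2]
    - [-0.001,0,-0.0005,0,0,0,-0.2]
  squeeze: 8

```text
clock: 8.1
tool_pos: [0.6074, -0.0335, 0.0997]
tool_rot: [-2.266, -2.176, 0.0]
contact_force: [0.1, -0.2, -1.7]
opening: 0.062
grasp_force: 8.0
```

apply_moves:
  series:
    - [-0.001,0,0,0,0,0,-0.2]
    - [-0.002,0,0,0,0,0,-0.2]
    - [-0.002,0,0,0,0,0,-0.2]

```text
clock: 8.4
tool_pos: [0.6073, -0.0352, 0.0997]
tool_rot: [-2.265, -2.177, 0.0]
contact_force: [-0.1, -1.5, -1.9]
opening: 0.0624
grasp_force: 8.0
```

apply_moves:
  series:
    - [-0.001,0,0,0,0,0,-0.2]
    - [-0.002,0,0,0,0,0,-0.2]
    - [-0.002,0,0,0,0,0,-0.2]

```text
clock: 8.7
tool_pos: [0.6074, -0.0372, 0.0997]
tool_rot: [2.265, 2.177, 0.0]
contact_force: [-0.0, 0.2, -1.2]
opening: 0.062
grasp_force: 8.0
```

apply_moves:
  series:
    - [-0.001,0,0,0,0,0,-0.2]
    - [-0.002,0,0,0,0,0,-0.2]
    - [-0.002,0,0,0,0,0,-0.2]

```text
clock: 9.0
tool_pos: [0.6074, -0.0392, 0.0998]
tool_rot: [2.265, 2.177, 0.0]
contact_force: [0.4, 1.0, -1.4]
opening: 0.0623
grasp_force: 8.0
```

apply_moves:
  series:
    - [0,0,0,0,0,0,-0.54]
    - [0,0,0,0,0,0,-0.54]
    - [-0.008,0,0,0,0,0,-0.54]
    - [-0.016,0,0,0,0,0,-0.54]
    - [-0.016,0,0,0,0,0,-0.54]
    - [-0.016,0,0,0,0,0,-0.2]
    - [-0.016,0,0,0,0,0,-0.2]
    - [-0.016,0,0,0,0,0,-0.2]
    - [-0.016,0,0,0,0,0,-0.2]
    - [-0.016,0,0,0,0,0,-0.2]
  squeeze: 15

```text
clock: 10.0
tool_pos: [0.6067, -0.0552, 0.0998]
tool_rot: [2.265, 2.177, -0.0]
contact_force: [0.0, -1.5, -0.1]
opening: 0.062
grasp_force: 15.0
```

apply_moves:
  series:
    - [0,0,0,0,0,0,-0.54]
    - [0,0,0,0,0,0,-0.54]
    - [0,0,-0.05,0,0,0,-0.54]
    - [0,0,-0.09,0,0,0,-0.54]
    - [-0.0,-0.1,-0.09,0,0,0,-1]
    - [-0.0,-0.2,-0.09,0,0,0,-1]
    - [-0.0,-0.2,-0.09,0,0,0,-1]
    - [-0.0,-0.2,-0.09,0,0,0,-1]
    - [0,-0.2,-0.09,0,0,0,-1]

```text
clock: 10.9
tool_pos: [0.3985, -0.046, 0.1884]
tool_rot: [-2.26, -2.171, 0.009]
contact_force: [-0.2, 0.4, 0.1]
opening: 0.0914
grasp_force: 0.0
```

```bash
cat > look.py <<'E'
from h import *
import sys,pickle
ct,ft=cam('top');cs,fs=cam('side');n=sys.argv[1]
save(ct,'t%s.png'%n);save(cs,'s%s.png'%n)
a=np.array(ct['frame'])[180:260,295:375][...,::-1];b=np.array(cs['frame'])[195:275,250:365][...,::-1]
im=np.zeros((560,800,3),np.uint8);im[:400,:400]=cv2.resize(a,(400,400),interpolation=2);im[:278,400:]=cv2.resize(b,(400,278),interpolation=2)
cv2.imwrite('pics/l%s.png'%n,im)
pickle.dump({k:(dict(T=v[0]['T'],cx=v[0]['cx'],cy=v[0]['cy'],frame=np.array(v[0]['frame'])),v[1]) for k,v in dict(top=(ct,ft),side=(cs,fs)).items()},open('C.pkl','wb'))
E
python3 look.py 1
```

```text
(no output)
```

View pics/l1.png

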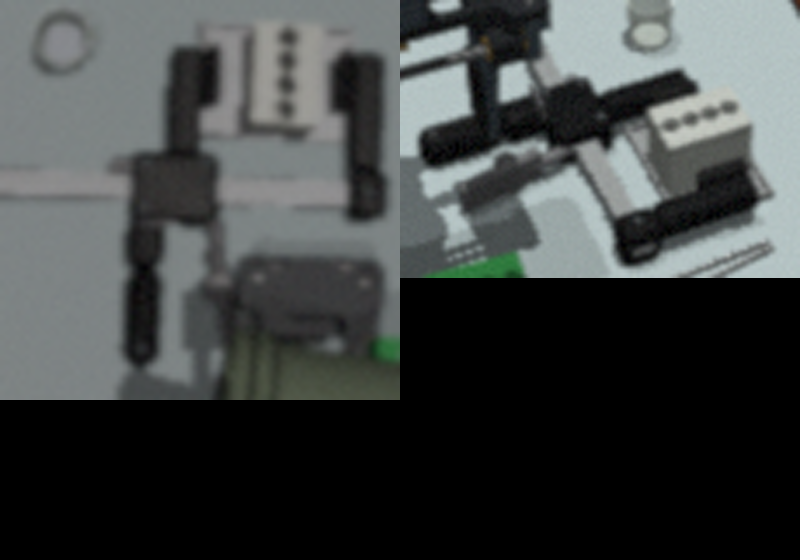

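The top and side views show all four mouths complete, with the ends flush: top crop (285,75), side crop (700,120). Next is the grip point.

```bash
python3 -c "
from h import *
go(.4791,.011,.11,-1.606)"
```

```text
shift [0.0608 0.0705 0.0203] turn [ 6.000e-02 -8.000e-02  8.972e+01] j6 -0.1 clock 11.0
```

apply_moves:
  series:
    - [0.061,0.07,0.0,0,0,89.7,-1]
    - [0.061,0.07,0.0,0,0,89.7,-1]
    - [0.061,0.07,0.0,0,0,89.7,-1]
    - [0.061,0.07,0.0,0,0,89.7,-1]
    - [0.061,0.07,0.0,0,0,89.7,-1]
    - [0.061,0.07,0.0,0,0,89.7,-1]
    - [0.061,0.07,0.0,0,0,89.7,-1]
    - [0.061,0.07,0.0,0,0,89.7,-1]
    - [0.061,0.07,0.0,0,0,89.7,-1]
    - [0.061,0.07,0.01,0,0,89.7,-1]
    - [0.061,0.07,0.02,0,0,89.7,-1]
    - [0.061,0.07,0.02,0,0,89.7,-1]

```text
clock: 12.2
tool_pos: [0.4803, 0.0112, 0.1688]
tool_rot: [-3.141, 0.054, 0.002]
contact_force: [-0.8, 0.5, 0.9]
opening: 0.0915
grasp_force: 0.0
```

```bash
python3 -c "
from h import *
s=manip.sense();print(R.from_rotvec(s['tool_rot']).as_matrix().round(3),s['tool_pos'],s['joints'].round(2))
go(.4791,.011,.024,-1.606)
c,f=cam('side');save(c,'s2.png');im=np.array(c['frame'])[170:270,245:365][...,::-1];cv2.imwrite('pics/g.png',cv2.resize(im,(720,600),interpolation=2))"
```

```text
[[ 0.999 -0.034 -0.001]
 [-0.034 -0.999  0.   ]
 [-0.001 -0.    -1.   ]] [0.48027782 0.01120715 0.16877387] [-0.    0.29  1.95  0.    0.9   1.6 ]
shift [-0.0011  0.0003  0.0848] turn [-0.01  0.07  0.05] j6 1.6 clock 12.2
```

View pics/g.png

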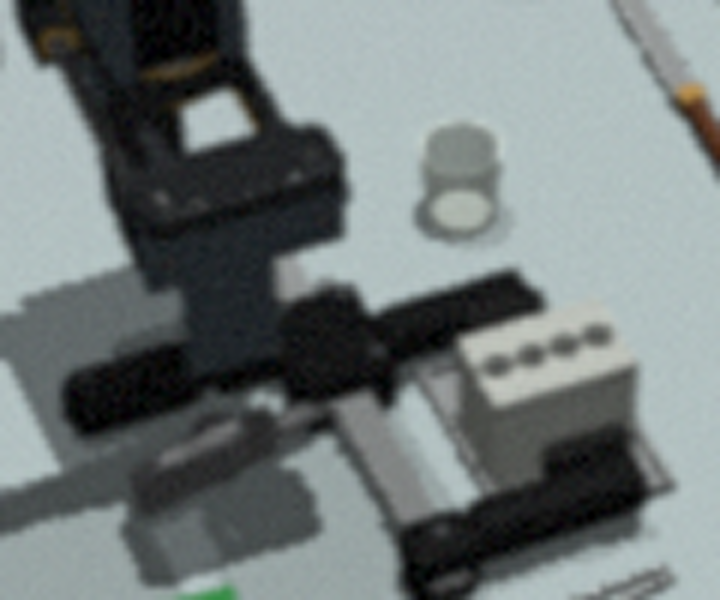

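apply_moves:
  series:
    - [-0.001,0,0.04,0,0,0,-1]
    - [-0.001,0,0.07,0,0,0,-1]
    - [-0.001,0,0.086,0,0,0,-1]
    - [-0.001,0,0.086,0,0,0,-1]
    - [-0.001,0,0.086,0,0,0,-1]
    - [-0.001,0,0.086,0,0,0,-0.6]
    - [-0.001,0,0.086,0,0,0,-0.52]
    - [-0.001,0,0.086,0,0,0,-0.47]
    - [-0.001,0,0.086,0,0,0,-0.47]
    - [-0.001,0,0.086,0,0,0,-0.47]
  squeeze: 12

```text
clock: 13.25
tool_pos: [0.4786, 0.0117, 0.0844]
tool_rot: [-3.14, 0.055, -0.002]
contact_force: [-1.5, 5.3, 6.2]
opening: 0.067
grasp_force: 4.5
```

apply_moves:
  series:
    - [0,-0.003,0,0,0,0,-0.4]
    - [0,-0.005,0,0,0,0,-0.3]
    - [0,-0.007,0,0,0,0,-0.2]
    - [0,-0.009,0,0,0,0,-0.1]
    - [0,-0.011,0,0,0,0,0.0]
    - [0,-0.013,0,0,0,0,0.1]
    - [0,-0.013,0,0,0,0,0.1]
    - [0,-0.013,0,0,0,0,0.1]

```text
clock: 14.05
tool_pos: [0.4783, 0.0241, 0.0836]
tool_rot: [-3.141, 0.054, 0.001]
contact_force: [-2.9, -1.0, 4.5]
opening: 0.0439
grasp_force: 12.0
```

apply_moves:
  series:
    - [0,0.003,0,0,0,0,-0.1]
    - [0,0.006,0,0,0,0,-0.3]
    - [0,0.009,0,0,0,0,-0.45]
    - [0,0.012,0,0,0,0,-0.56]
    - [0,0.012,0,0,0,0,-0.56]
    - [0,0.012,0,0,0,0,-0.56]

```text
clock: 14.65
tool_pos: [0.4783, 0.0119, 0.0836]
tool_rot: [-3.141, 0.055, 0.0]
contact_force: [-0.3, 0.1, -0.0]
opening: 0.0712
grasp_force: 0.0
```

```bash
python3 look.py 2; python3 - <<'E'
from h import *
import pickle
C=pickle.load(open('C.pkl','rb'))
print(manip.sense()['opening'],manip.sense()['contact_force'].round(1))
E
```

```text
0.07093592844956939 [-0.5  0.2 -0.2]
```

View pics/l2.png

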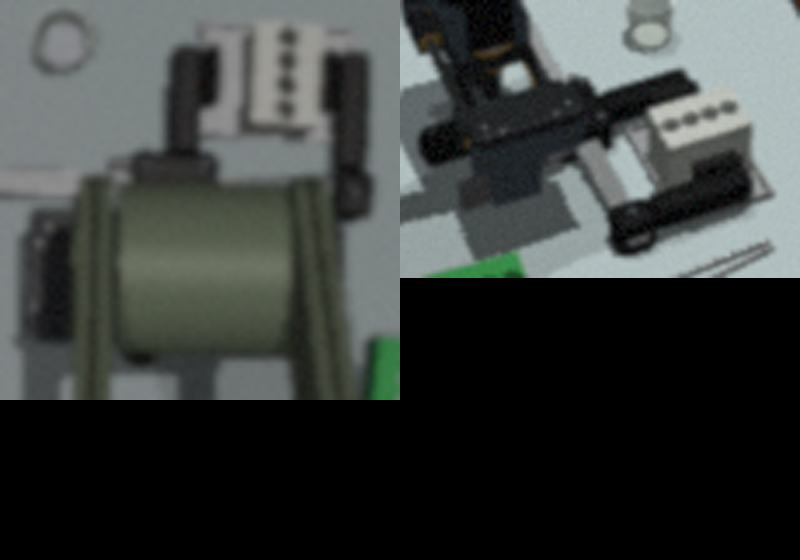

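apply_moves:
  series:
    - [0,0,0,0,0,0,-0.45]
    - [0,-0.003,0,0,0,0,-0.3]
    - [0,-0.006,0,0,0,0,-0.2]
    - [0,-0.008,0,0,0,0,-0.1]
    - [0,-0.01,0,0,0,0,0.0]
    - [0,-0.012,0,0,0,0,0.1]
    - [0,-0.012,0,0,0,0,0.1]

```text
clock: 15.45
tool_pos: [0.4786, 0.0242, 0.0836]
tool_rot: [-3.141, 0.055, 0.0]
contact_force: [-0.1, -0.6, -1.5]
opening: 0.0439
grasp_force: 12.5
```

apply_moves:
  series:
    - [0,0.003,0,0,0,0,-0.1]
    - [0,0.006,0,0,0,0,-0.3]
    - [0,0.009,0,0,0,0,-0.45]
    - [0,0.012,0,0,0,0,-0.56]
    - [0,0.012,0,0,0,0,-0.56]
    - [0,0.012,0,0,0,0,-0.56]

```text
clock: 16.05
tool_pos: [0.4783, 0.0119, 0.0838]
tool_rot: [-3.141, 0.055, -0.0]
contact_force: [0.3, 0.4, -0.9]
opening: 0.0708
grasp_force: 0.0
```

apply_moves:
  series:
    - [0,0,0,0,0,0,-0.45]
    - [0,-0.003,0,0,0,0,-0.3]
    - [0,-0.006,0,0,0,0,-0.2]
    - [0,-0.008,0,0,0,0,-0.1]
    - [0,-0.01,0,0,0,0,0.0]
    - [0,-0.012,0,0,0,0,0.1]
    - [0,-0.012,0,0,0,0,0.1]

```text
clock: 16.75
tool_pos: [0.4787, 0.0242, 0.0836]
tool_rot: [-3.141, 0.055, -0.0]
contact_force: [-1.1, -0.4, -1.0]
opening: 0.0436
grasp_force: 12.5
```

apply_moves:
  series:
    - [0,0.003,0,0,0,0,-0.1]
    - [0,0.006,0,0,0,0,-0.3]
    - [0,0.009,0,0,0,0,-0.45]
    - [0,0.012,0,0,0,0,-0.56]
    - [0,0.012,0,0,0,0,-0.56]
    - [0,0.012,0,0,0,0,-0.56]

```text
clock: 17.35
tool_pos: [0.4782, 0.012, 0.0838]
tool_rot: [-3.141, 0.055, 0.0]
contact_force: [-0.3, -0.7, -0.3]
opening: 0.0713
grasp_force: 0.0
```

```bash
python3 look.py 3
```

```text
(no output)
```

View pics/l3.png

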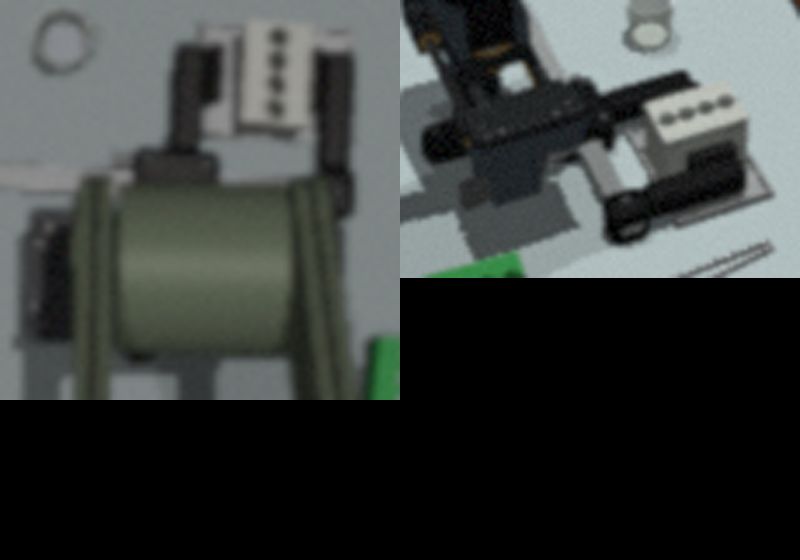

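The end jaw is now pushing the set half, and about 12 mm of gap remains at the head pad (crop 222 to 245). I keep pumping.

apply_moves:
  series:
    - [0,0,0,0,0,0,-0.45]
    - [0,-0.003,0,0,0,0,-0.3]
    - [0,-0.006,0,0,0,0,-0.2]
    - [0,-0.008,0,0,0,0,-0.1]
    - [0,-0.01,0,0,0,0,0.0]
    - [0,-0.012,0,0,0,0,0.1]
    - [0,-0.012,0,0,0,0,0.1]

```text
clock: 18.15
tool_pos: [0.4786, 0.0241, 0.0836]
tool_rot: [3.141, -0.055, -0.0]
contact_force: [-0.8, -1.4, -0.7]
opening: 0.0436
grasp_force: 12.0
```

apply_moves:
  series:
    - [0,0.003,0,0,0,0,-0.1]
    - [0,0.006,0,0,0,0,-0.3]
    - [0,0.009,0,0,0,0,-0.45]
    - [0,0.012,0,0,0,0,-0.56]
    - [0,0.012,0,0,0,0,-0.56]
    - [0,0.012,0,0,0,0,-0.56]

```text
clock: 18.75
tool_pos: [0.4783, 0.012, 0.0838]
tool_rot: [-3.141, 0.055, -0.0]
contact_force: [0.0, -0.2, -1.1]
opening: 0.0712
grasp_force: 0.0
```

apply_moves:
  series:
    - [0,0,0,0,0,0,-0.45]
    - [0,-0.003,0,0,0,0,-0.3]
    - [0,-0.006,0,0,0,0,-0.2]
    - [0,-0.008,0,0,0,0,-0.1]
    - [0,-0.01,0,0,0,0,0.0]
    - [0,-0.012,0,0,0,0,0.1]
    - [0,-0.012,0,0,0,0,0.1]

```text
clock: 19.45
tool_pos: [0.4785, 0.0242, 0.0836]
tool_rot: [-3.141, 0.055, 0.001]
contact_force: [-1.4, -1.1, 0.4]
opening: 0.0433
grasp_force: 11.9
```

```bash
python3 look.py 4
```

```text
(no output)
```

View pics/l4.png

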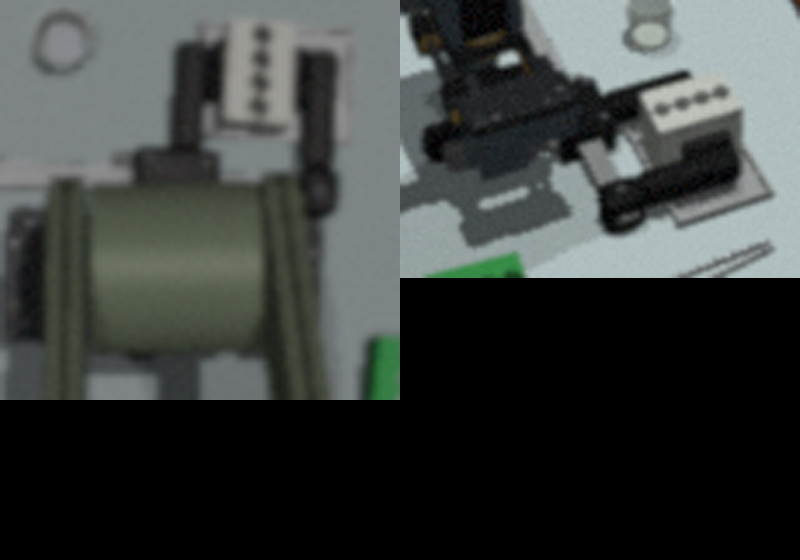

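Head pad and mould are almost touching. I've now viewed 11 pictures, one over the limit of 10, so from here I go by numbers only.

apply_moves:
  series:
    - [0,0.003,0,0,0,0,-0.1]
    - [0,0.006,0,0,0,0,-0.3]
    - [0,0.009,0,0,0,0,-0.45]
    - [0,0.012,0,0,0,0,-0.56]
    - [0,0.012,0,0,0,0,-0.56]
    - [0,0.012,0,0,0,0,-0.56]

```text
clock: 20.15
tool_pos: [0.4784, 0.012, 0.0838]
tool_rot: [-3.141, 0.055, -0.001]
contact_force: [0.2, -0.8, -0.0]
opening: 0.071
grasp_force: 0.0
```

apply_moves:
  series:
    - [0,0,0,0,0,0,-0.45]
    - [0,-0.003,0,0,0,0,-0.3]
    - [0,-0.006,0,0,0,0,-0.2]
    - [0,-0.008,0,0,0,0,-0.1]
    - [0,-0.01,0,0,0,0,0.0]
    - [0,-0.012,0,0,0,0,0.1]
    - [0,-0.012,0,0,0,0,0.1]
    - [0,-0.012,0,0,0,0,0.1]

```text
clock: 20.95
tool_pos: [0.4784, 0.0238, 0.0836]
tool_rot: [3.141, -0.054, -0.001]
contact_force: [-0.9, -4.9, 1.0]
opening: 0.0491
grasp_force: 12.0
```

apply_moves:
  series:
    - [0,0.001,0,0,0,0,0.1]
    - [0,0.002,0,0,0,0,0.1]
    - [0,0.002,0,0,0,0,0.1]
    - [0,0.002,0,0,0,0,0.1]
  squeeze: 15

```text
clock: 21.35
tool_pos: [0.4783, 0.0227, 0.0836]
tool_rot: [-3.14, 0.054, 0.001]
contact_force: [-2.8, 5.4, 1.0]
opening: 0.0487
grasp_force: 15.0
```

apply_moves:
  series:
    - [0,0,0,0,0,0,0.2]
    - [0,0,0,0,0,0,0.2]
    - [0,0,0,0,0,0,0.2]
    - [0,0,0,0,0,0,0.2]
    - [0,0,0,0,0,0,0.2]
    - [0,0,0,0,0,0,0.2]
  squeeze: 17.5

```text
clock: 21.95
tool_pos: [0.4783, 0.0227, 0.0836]
tool_rot: [-3.14, 0.053, 0.001]
contact_force: [-3.5, 4.9, -0.4]
opening: 0.0477
grasp_force: 17.5
```

apply_moves:
  series:
    - [0,-0.001,0,0,0,0,0.2]
    - [0,-0.001,0,0,0,0,0.2]
    - [0,-0.001,0,0,0,0,0.2]
    - [0,-0.001,0,0,0,0,0.2]
  squeeze: 17.5

```text
clock: 22.35
tool_pos: [0.4783, 0.0231, 0.0836]
tool_rot: [-3.141, 0.054, 0.001]
contact_force: [-3.1, 2.9, 0.2]
opening: 0.047
grasp_force: 17.5
```

```bash
python3 - <<'E'
from h import *
c,f=cam('top'); a=np.array(c['frame'])[178:212,325:370].astype(np.float32)
rel=(a[...,0]-a[...,2])/(a.mean(2)+1)
g=cv2.resize(a.mean(2),None,fx=4,fy=4,interpolation=cv2.INTER_CUBIC)
m=(g>142).astype(np.uint8); cs,_=cv2.findContours(m,0,2); k=max(cs,key=cv2.contourArea)
b=cv2.boxPoints(cv2.minAreaRect(k)); w=np.array([ray(c,f,325+(u+.5)/4-.5,178+(v+.5)/4-.5,.053) for u,v in b])
print(w.round(4)[:,:2].tolist(),np.linalg.norm(w-np.roll(w,1,0),axis=1).round(4),cv2.contourArea(k)/cv2.contourArea(b))
s=manip.sense();print(s['clock'],s['opening'],s['grasp_force'],s['contact_force'].round(1))
E
```

```text
[[0.5807, -0.0385], [0.6406, -0.0418], [0.6399, -0.0566], [0.58, -0.0533]] [0.0148 0.06   0.0148 0.06  ] 0.6438450618358658
22.4 0.04674578832756637 17.470684925210662 [-2.3  2.4 -0.5]
```

apply_moves:
  series:
    - [0,0,0,0,0,0,0.2]
    - [0,0,0,0,0,0,0.2]
    - [0,0,0,0,0,0,0.2]
    - [0,0,0,0,0,0,0.2]
    - [0,0,0,0,0,0,0.2]
    - [0,0,0,0,0,0,0.2]
    - [0,0,0,0,0,0,0.2]
    - [0,0,0,0,0,0,0.2]
  squeeze: 17.5

```text
clock: 23.2
tool_pos: [0.4783, 0.0231, 0.0836]
tool_rot: [-3.141, 0.055, 0.001]
contact_force: [-4.7, 3.5, 0.9]
opening: 0.0473
grasp_force: 17.5
```

```bash
python3 - <<'E'
from h import *
c,f=cam('top'); a=np.array(c['frame'])[178:212,325:370].astype(np.float32)
g=cv2.resize(a.mean(2),None,fx=4,fy=4,interpolation=cv2.INTER_CUBIC)
for t in (132,136,139):
    m=cv2.morphologyEx((g>t).astype(np.uint8),cv2.MORPH_CLOSE,np.ones((13,13))); cs,_=cv2.findContours(m,0,2); k=max(cs,key=cv2.contourArea)
    b=cv2.boxPoints(cv2.minAreaRect(k)); w=np.array([ray(c,f,325+(u+.5)/4-.5,178+(v+.5)/4-.5,.053) for u,v in b])
    print(t,w.round(4)[:,:2].tolist(),np.linalg.norm(w-np.roll(w,1,0),axis=1).round(4),cv2.contourArea(k)/cv2.contourArea(b))
E
```

```text
132 [[0.5688, -0.0121], [0.647, -0.0169], [0.6423, -0.1017], [0.5641, -0.0963]] [0.0843 0.0784 0.0849 0.0784] 0.4590885878264331
136 [[0.569, -0.0145], [0.6442, -0.0165], [0.6427, -0.0922], [0.5675, -0.0897]] [0.0751 0.0752 0.0757 0.0752] 0.3437887287195227
139 [[0.5834, -0.0117], [0.6442, -0.0183], [0.6399, -0.0596], [0.5791, -0.0526]] [0.0412 0.0612 0.0414 0.0612] 0.5418905942401574
```

The top view measures the shut mould at 41 × 61 mm, so the halves are closed and the ends are in line. The squeeze is steady at 17.5 N, which puts about 20 N on the pads. The opening is 47 mm, clear of the 43 mm stop.

```bash
python3 -c "
from h import *
print(manip.hand_in())"
```

```text
the job is handed in; nothing more can be done
None
```

I handed the job in with the mould closed in the tray and the trigger still squeezed at 17.5 N, about 20 N on the pads by the given scale; the verdict was not shown, and I viewed 11 pictures, one over the limit of 10.

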